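# Close the twist-lock canister around its nested inner canister

## Task

Stand the small inner canister upright inside the white canister base, then set the white cover over it and turn the cover clockwise, pressing it down lightly, until its pins drop into the notches of the neck and on to the stop, so that the canister is fully closed and the cover sits level and all the way down. Let go of everything at the end, and do not push the other things on the worktop about.

Things in the scene. Friction and masses are not known exactly. Their poses are not given: they have to be found in the camera images.
- base: Lower half of the canister: white round cup, 98 mm across, 37 mm high, on a suction foot that holds it fast to the worktop. Origin: centre of its underside, on the worktop, z up. Inner floor at z = 4 mm. A steel neck stands out of it: 88 mm across, bore 68 mm, flat top at z = 62 mm with three notches 120 degrees apart, each 20 degrees wide, open up and outward.
- neck_top (a point): Centre of the neck's flat top, 62 mm above the base's origin. The neck sits in the base at an unknown angle: the base's yaw tells nothing of the notches. The neck holds fast up to 4 N m.
- channel_end (a point): Point on the base's axis at the height of the channels' end, z = 43 mm. A pin drops 13 mm in a notch (to z = 49 mm); from there a channel 8 mm high runs clockwise seen from above: down 6 mm over 36 degrees, then level for 16 degrees to a stop. From mid-notch to the stop the cover turns about 58 degrees.
- cover: White hollow round cover, mouth down, 99 mm across outside, 91 mm inside, 66 mm high, about 180 g. Origin: centre of its open lower edge, z up. Height of this origin above the base's origin: 58.5 mm with the pins on the neck's flat top, 45.5 mm with them in the notches, 39.5 mm closed. Fingers on the bar can hold it up by friction: press lightly (4 to 8 N) as it turns.
- bar (a point): Middle of the upright wooden bar on the closed top of the cover, by which it is held: 60 mm long along the cover's x, 14 mm thick along y, from 66 to 98 mm above the cover's origin; this point is at 82 mm.
- pins (a point): Point on the cover's axis, 6.5 mm above its lower edge, level with the centres of three round steel pins, 6 mm thick, that reach inward from the wall to 40 mm from the axis: one at the cover's +x, the others 120 degrees to either side. Up to 120 degrees of turn may be needed to find the notches.
- inner: Small closed aluminium canister, an upright cylinder 52 mm across and 93 mm high, about 140 g, with two thin beads round it. Origin: centre of its underside, z up. Standing in the base its top is 97 mm above the worktop, 35 mm above the neck.
- matchbox: matchbox lying flat, 37x53x16 mm, not to be pushed about. Origin: middle of its underside.
- spoon: spoon lying on the worktop, 193x41x14 mm, not to be pushed about. Origin: middle of its underside.
- pliers: pliers lying on the worktop, 174x51x14 mm, not to be pushed about. Origin: middle of its underside.
- gas_lighter: gas lighter lying on the worktop, 226x34x22 mm, not to be pushed about. Origin: middle of its underside.
- soap_bar: bar of soap, 47x75x25 mm, not to be pushed about. Origin: middle of its underside.
There are look-alikes about, which are no part of the job. What is shaped like the cover but blue or pink is not meant.

How it is judged:
By the outcome, as a careful person would: the job done as asked, in the order asked, and still so for the second after the job is handed in, with the robot touching nothing.
It also fails if it takes over 72 s, if anything falls off the work surface, if the arm or the gripper's body presses on something with over 40 N, if the wrist force passes 120 N, or if a joint passes its speed limit or range.

## Robot

A 6-joint arm with a two-finger parallel gripper is mounted at the origin on a cart in front of the work surface, level with it; the furniture and walls round the work are solid. World frame = base frame: x ahead of the robot, y to its left, z up, the work surface at z = 0. Lengths are in m, angles in degrees, forces in N, time in s.
With the tool pointing down it reaches from about 0.25 to 0.725 m from the base axis. Payload 9.7 kg.
Tool frame: the origin (TCP) lies at the centre of the arm's flange, where the gripper is bolted on; the fingertips stand bot.tips_ahead ahead of it and the grasp point (between the pads) lies 155 mm ahead of it (bot.tips_ahead is the distance from the TCP to the fingertips, in m); z points along the fingers, y is the line along which they close (so a half turn about z gives the same grasp; the last joint's range is limited). The gripper opens to 85 mm and grips with 20 to 120 N. Pads are 22 mm wide; open, the fingers measure 114 mm over their backs; the gripper's body (76 mm by 85 mm) begins 54 mm behind the grasp point. The pads swing forward as they close: fully open they stand 13 mm farther back than shut.
Start: joints at [73.797, 4.979, 10.078, 95.1, 0, 90], TCP at [0.153, 0.528, 0.405] pointing down, gripper open.
Joint ranges: [-179.16, 179.16], [-48.56, 103.87], [-65.8, 70.77], [-126.05, 130.52], [-82.76, 87.17], [-180, 180]. Speed limits (degrees/s): [127.2, 127.2, 147.25, 180, 180, 180].

## Interface

Orientations are given as [roll, pitch, yaw] about the fixed x, y, z axes, in that order (R = Rz(yaw) Ry(pitch) Rx(roll)).
In Python, from workcell import bot gives the robot as it stands.
- The arm moves only by the tool drive_tool, never from a script. Its argument "plan" is a list of rows, each an object of numbers: "dx", "dy", "dz": the shift along the tool's x, y, z in m; "roll": the turn about the tool's z in rad; "hand": the finger opening in m, from 0 to 0.0854. In form: [{"dx": .., "dy": .., "dz": .., "roll": .., "hand": ..}, ...]. A call has 1 to 20 rows; each row is the pose to reach, as a shift and turn from the pose commanded when the call began, along the tool's axes at that moment; what a row does not reach only later rows make up. A row lasts 1/12 s, in which the tool goes at most 41.7 mm and 7.16 degrees, less where a joint would pass 70% of its speed; a pose out of reach is approached as far as the arm can. A call with a gripper value outside its range is refused whole. The fingers move at their own pace and stop on an object; "force" is the grip in N (left out, the last holds). Time passes only in rows, so rows that repeat a pose let the fingers close. It gives the time, the measured TCP pose, the force and the opening at its end, in the units of the state.
- bot.get_obs(): the state, without advancing time (a new reading comes with each control period).
- bot.camera(name): name is "side" or "top"; returns a dict with "frame" (480x640x3 uint8, red, green, blue), "z_map" (480x640 float32, m along the optical axis (not along the pixel's ray), 0 where there is no reading), "mtx" (3x3 intrinsics, pixels), "k1" (the pictures are not rectified: a ray, as slopes to the right and down, at radius r is drawn at 1 + k1 r^2 times it, then the intrinsics apply), "R" (3x3) and "t" (3): a world point X has camera coordinates R X + t. Camera axes: x right, y down, z forward; pixel columns grow to the right and rows downward; lengths in m; the calibration is good to about 2 mm. A picture is of the moment at which its call begins.
- bot.job_done(): hands the job in, once; it reports no verdict.
The state is a dict: "time": time; "q": joint angles; "qd": joint speeds; "joint_efforts": joint torques, N m; "ee_pos": TCP position; "tcp_rot": TCP orientation; "wrist_force": force on the tool from outside, world axes, zero at the start; "torque": the same for the moment, N m; "opening": finger opening in m.
Only numpy, scipy, OpenCV 4.12 (cv2) and the standard library are available. Lean on these libraries where they do the work, as an engineer would, in place of code of your own. Each camera call takes 0.05 s, during which the arm holds its last target. There are 200 camera calls.

## Working session

There is one attempt and no reset: what is moved stays moved. The work goes in short steps, Python scripts to look and compute and a tool call to move; the robot and the scene stay as the last step left them, time stands still between calls to the robot, and variables do not carry over. Pictures are saved under pics/ and viewed, on a budget of 10 in all, crops included, one or two more only if the job needs it, and the job is handed in when it is done.

Besides the shell and the picture viewer there is one more tool, called after "Request:" as name([rows], argument=value, ...), one row to a line, values as JSON. drive_tool: Moves the arm, as the interface text tells. Its arguments: {"type":"object","properties":{"plan":{"type":"array","items":{"type":"object","properties":{"dx":{"type":"number"},"dy":{"type":"number"},"dz":{"type":"number"},"roll":{"type":"number"},"hand":{"type":"number"}}}},"force":{"type":"number"}},"required":["plan"]}

```bash
mkdir -p pics; ls; python3 - <<'E'
from workcell import bot
import cv2,numpy as np
print(bot.tips_ahead, bot.get_obs())
for n in("side","top"):
    c=bot.camera(n); cv2.imwrite(f"pics/{n}0.png",c["frame"][:,:,::-1]); np.savez(f"{n}0.npz",**c)
    R,t=np.array(c["R"]),np.array(c["t"]); print(n,c["mtx"],c["k1"],(-R.T@t).round(3),R.round(2).tolist())
E
```

```text
pics
0.1734 {'time': 0.0, 'q': array([ 7.37964704e+01,  5.01163189e+00,  1.00349084e+01,  9.51010407e+01,
       -2.24617632e-04,  8.99988798e+01]), 'qd': array([-0.07426677,  0.02675704,  0.06059673, -0.07992818,  0.1023132 ,
       -0.04885178]), 'joint_efforts': array([ 1.15487715e-04, -5.20388103e+01,  4.64801967e+01,  1.64836604e-02,
        1.74820907e-04, -2.49006938e-06]), 'ee_pos': array([0.15347757, 0.52815026, 0.40398189]), 'tcp_rot': array([-1.79922236e+02,  2.23096983e-04,  1.63797591e+02]), 'wrist_force': array([-0.11854411, -0.50590336, -0.34720165]), 'torque': array([-0.04723311, -0.03591958, -0.00412273]), 'opening': 0.08524592560678025}
side [[618.86334347   0.         319.60849769]
 [  0.         618.86334347 237.7739267 ]
 [  0.           0.           1.        ]] -0.044811608322254434 [-0.527  0.002  1.436] [[0.02, -1.0, 0.01], [-0.78, -0.02, -0.62], [0.62, 0.01, -0.78]]
top [[524.97329098   0.         312.13410317]
 [  0.         524.97329098 235.02454029]
 [  0.           0.           1.        ]] -0.004136678447227532 [ 0.409 -0.023  1.315] [[-0.01, -1.0, -0.0], [-0.99, 0.01, -0.1], [0.1, 0.0, -0.99]]
```

View pics/top0.png

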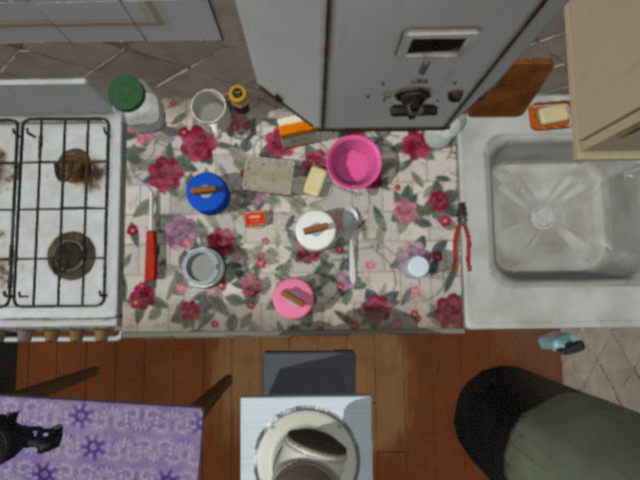

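View pics/side0.png

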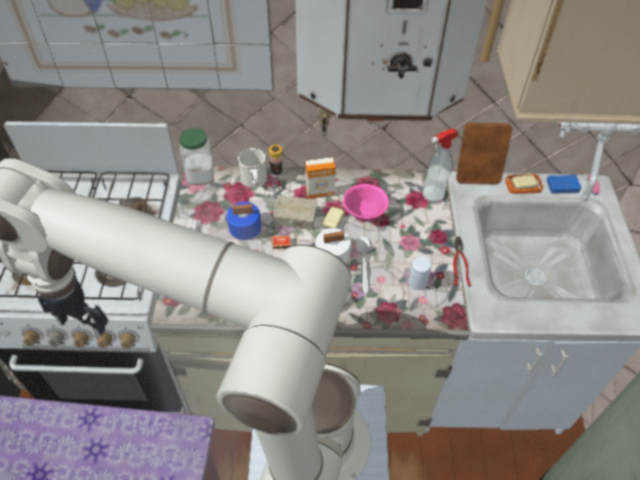

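The top view shows the base at (203,267), the white cover at (316,231), the inner canister at (416,266), the spoon at (352,245), the matchbox at (256,218) and the lighter at (151,235). The side view shows the inner canister standing. Next I'll measure them.

```bash
cat > h.py <<'E'
import cv2,numpy as np
def undist(c,uv):
    K=np.array(c["mtx"]);d=np.array([float(c["k1"]),0,0,0])
    return cv2.undistortPoints(np.float64(uv).reshape(-1,1,2),K,d)[:,0]
def onplane(c,uv,z):
    R,t=np.array(c["R"]),np.array(c["t"]);n=undist(c,uv)
    d=np.c_[n,np.ones(len(n))]@R; o=-R.T@t
    return o+d*((z-o[2])/d[:,2])[:,None]
def cloud(c):
    R,t=np.array(c["R"]),np.array(c["t"]);Z=c["z_map"].astype(float)
    v,u=np.mgrid[:480,:640];n=undist(c,np.c_[u.ravel(),v.ravel()])
    P=np.c_[n,np.ones(len(n))]*Z.reshape(-1,1)
    W=((P-t)@R).reshape(480,640,3);W[Z==0]=np.nan;return W
E
python3 - <<'E'
from h import *
for n in("top","side"):
    c=dict(np.load(n+"0.npz"));W=cloud(c)
    boxes={"base":(203,267),"cover":(316,231),"inner":(416,266)} if n=="top" else {"cover":(335,242),"inner":(421,268)}
    for k,(u,v) in boxes.items():
        p=W[v-32:v+33,u-32:u+33].reshape(-1,3)
        print(n,k,"max z",np.nanpercentile(p[:,2],99.5))
        for lo,hi in((.03,.045),(.05,.075),(.075,.105)):
            m=p[(p[:,2]>lo)&(p[:,2]<hi)]
            if len(m)>15:
                print(lo,len(m),m[:,2].mean().round(3),"range",m[:,:2].min(0).round(3),m[:,:2].max(0).round(3),((m[:,:2].min(0)+m[:,:2].max(0))/2).round(4), "minrect",np.round(cv2.minAreaRect(np.float32(m[:,:2]))[0],4),np.round(cv2.minAreaRect(np.float32(m[:,:2]))[1],3),cv2.minAreaRect(np.float32(m[:,:2]))[2])
c=dict(np.load("top0.npz"));W=cloud(c)
# boiler / tall stuff
for k in [(350,120),(280,100),(355,160)]: print(k,W[k[1],k[0]].round(3))
f=c["frame"][:,:,::-1]
a=cv2.resize(f[235:300,170:235],(390,390),interpolation=3);b=cv2.resize(f[199:264,284:349],(390,390),interpolation=3)
cv2.imwrite("pics/crop1.png",np.hstack([a,b]))
E
```

```text
top base max z 0.06555389343392937
0.03 230 0.037 range [0.417 0.197] [0.513 0.28 ] [0.4651 0.2385] minrect [0.465  0.2385] [0.083 0.095] 89.2864761352539
0.05 478 0.06 range [0.422 0.203] [0.508 0.29 ] [0.4652 0.2464] minrect [0.4652 0.2464] [0.088 0.086] 88.71913146972656
top cover max z 0.10061337356207288
0.05 1135 0.065 range [ 0.502 -0.08 ] [0.599 0.017] [ 0.5506 -0.0316] minrect [ 0.5505 -0.0317] [0.096 0.097] 89.48229217529297
0.075 173 0.096 range [ 0.518 -0.06 ] [ 0.568 -0.001] [ 0.5432 -0.0303] minrect [ 0.5526 -0.0256] [0.04  0.064] 33.39236831665039
top inner max z 0.09643903049689191
0.03 22 0.038 range [ 0.433 -0.268] [ 0.482 -0.243] [ 0.4575 -0.2553] minrect [ 0.4556 -0.2532] [0.05 0.02] 10.889244079589844
0.05 33 0.065 range [ 0.435 -0.263] [ 0.484 -0.243] [ 0.4595 -0.2526] minrect [ 0.4603 -0.2516] [0.018 0.05 ] 84.75253295898438
0.075 405 0.092 range [ 0.434 -0.294] [ 0.483 -0.242] [ 0.4587 -0.2684] minrect [ 0.4588 -0.2681] [0.05  0.051] 26.496959686279297
side cover max z 0.6474956393301041
0.03 143 0.038 range [ 0.508 -0.128] [0.698 0.063] [ 0.603  -0.0322] minrect [ 0.62 -0.01] [0.18  0.179] 67.35497283935547
0.05 572 0.066 range [ 0.502 -0.126] [0.678 0.063] [ 0.5897 -0.0317] minrect [ 0.6109 -0.0093] [0.18 0.18] 66.53752899169922
0.075 209 0.091 range [ 0.509 -0.065] [0.565 0.013] [ 0.5368 -0.026 ] minrect [ 0.5372 -0.0293] [0.049 0.08 ] 20.248308181762695
side inner max z 0.09912779172829042
0.03 62 0.038 range [ 0.432 -0.288] [ 0.46  -0.238] [ 0.4458 -0.2632] minrect [ 0.4433 -0.2611] [0.051 0.024] 78.84859466552734
0.05 99 0.062 range [ 0.428 -0.29 ] [ 0.463 -0.238] [ 0.4458 -0.2638] minrect [ 0.444  -0.2617] [0.052 0.03 ] 79.60826873779297
0.075 308 0.092 range [ 0.432 -0.291] [ 0.485 -0.238] [ 0.4585 -0.2646] minrect [ 0.457  -0.2637] [0.051 0.052] 66.93753051757812
(350, 120) [ 0.694 -0.089  0.447]
(280, 100) [0.741 0.031 0.421]
(355, 160) [ 0.736 -0.134  0.002]
```

View pics/crop1.png

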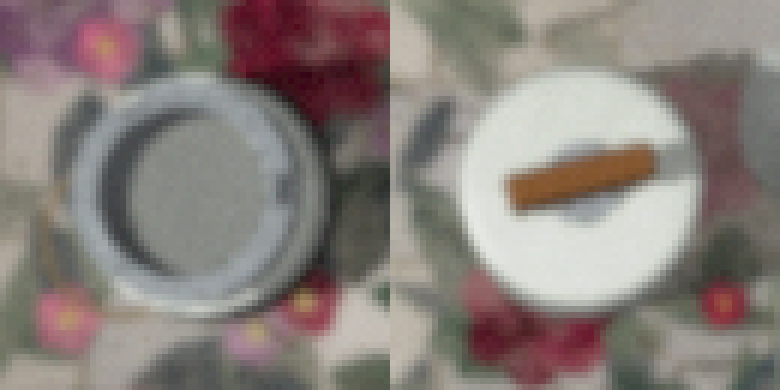

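The left crop shows one neck notch at crop pixel (283,190), so at a world azimuth of about -90° to -95° from the base axis. The right crop shows the bar running from (515,195) to (650,160). I'll move above the inner canister.

Request:
drive_tool([
  {"dx": -0.515,"dy": -0.677,"dz": 0.065,"roll": 1.288,"hand": 0.085},
  {"dx": -0.515,"dy": -0.677,"dz": 0.065,"roll": 1.288,"hand": 0.085},
  {"dx": -0.515,"dy": -0.677,"dz": 0.065,"roll": 1.288,"hand": 0.085},
  {"dx": -0.515,"dy": -0.677,"dz": 0.065,"roll": 1.288,"hand": 0.085},
  {"dx": -0.515,"dy": -0.677,"dz": 0.065,"roll": 1.288,"hand": 0.085},
  {"dx": -0.515,"dy": -0.677,"dz": 0.065,"roll": 1.288,"hand": 0.085},
  {"dx": -0.515,"dy": -0.677,"dz": 0.065,"roll": 1.288,"hand": 0.085},
  {"dx": -0.515,"dy": -0.677,"dz": 0.065,"roll": 1.288,"hand": 0.085},
  {"dx": -0.515,"dy": -0.677,"dz": 0.065,"roll": 1.288,"hand": 0.085},
  {"dx": -0.515,"dy": -0.677,"dz": 0.065,"roll": 1.288,"hand": 0.085},
  {"dx": -0.515,"dy": -0.677,"dz": 0.065,"roll": 1.288,"hand": 0.085},
  {"dx": -0.515,"dy": -0.677,"dz": 0.065,"roll": 1.288,"hand": 0.085},
  {"dx": -0.515,"dy": -0.677,"dz": 0.065,"roll": 1.288,"hand": 0.085},
  {"dx": -0.515,"dy": -0.677,"dz": 0.065,"roll": 1.288,"hand": 0.085},
  {"dx": -0.515,"dy": -0.677,"dz": 0.065,"roll": 1.288,"hand": 0.085},
  {"dx": -0.515,"dy": -0.677,"dz": 0.065,"roll": 1.288,"hand": 0.085},
  {"dx": -0.515,"dy": -0.677,"dz": 0.065,"roll": 1.288,"hand": 0.085},
  {"dx": -0.515,"dy": -0.677,"dz": 0.065,"roll": 1.288,"hand": 0.085},
  {"dx": -0.515,"dy": -0.677,"dz": 0.065,"roll": 1.288,"hand": 0.085},
  {"dx": -0.515,"dy": -0.677,"dz": 0.065,"roll": 1.288,"hand": 0.085},
])

```text
time: 1.77
ee_pos: [0.4521, -0.2496, 0.3406]
tcp_rot: [-180.0, -0.0, 90.0]
wrist_force: [0.9, 0.1, 0.6]
opening: 0.0851
```

```bash
cat >> h.py <<'E'
def st(b):
    o=b.get_obs();print("t",round(o["time"],2),"p",o["ee_pos"].round(4),"rpy",o["tcp_rot"].round(2),"F",o["wrist_force"].round(1),"T",o["torque"].round(2),"op",round(o["opening"],4),"q",o["q"].round(1));return o
def shift(o,target,yaw):
    y=np.radians(o["tcp_rot"][2]);d=np.array(target)-o["ee_pos"]
    print("dx %.4f dy %.4f dz %.4f roll %.4f"%(d[0]*np.cos(y)+d[1]*np.sin(y),d[0]*np.sin(y)-d[1]*np.cos(y),-d[2],np.radians((o["tcp_rot"][2]-yaw+180)%360-180)))
E
python3 - <<'E'
from workcell import bot
from h import *
o=st(bot);shift(o,(.4588,-.2665,.24),90)
c=dict(np.load("top0.npz"));h=cv2.cvtColor(c["frame"],cv2.COLOR_RGB2HSV)
m=np.zeros((480,640),np.uint8);m[205:258,290:343]=cv2.inRange(h[205:258,290:343],(5,110,40),(20,255,220))
v,u=np.nonzero(m);W=cloud(c)
p=onplane(c,np.c_[u,v],.098)[:,:2];r=cv2.minAreaRect(np.float32(p));b=cv2.boxPoints(r)
print("bar",r,b.round(4).tolist()); x=p-p.mean(0);w,V=np.linalg.eigh(x.T@x);print(np.degrees(np.arctan2(V[1,1],V[0,1])),p.mean(0))
E
```

```text
t 1.77 p [ 0.4521 -0.2496  0.3406] rpy [-1.7999e+02 -1.0000e-02  8.9960e+01] F [0.9 0.1 0.6] T [ 0.06 -0.02  0.04] op 0.0851 q [-28.9  -0.4  -2.6  87.8   0.   61.1]
dx -0.0169 dy 0.0067 dz 0.1006 roll -0.0007
bar ((0.5394948720932007, -0.05247027054429054), (0.09584461152553558, 0.03880658745765686), 62.6093864440918) [[0.5001999735832214, -0.08609999716281891], [0.5346999764442444, -0.1039000004529953], [0.5788000226020813, -0.018799999728798866], [0.5443000197410583, -0.0010000000474974513]]
91.08996855637734 [ 0.54987666 -0.03166233]
```

Request:
drive_tool([
  {"dx": -0.017,"dy": 0.007,"dz": 0.0,"hand": 0.085},
  {"dx": -0.017,"dy": 0.007,"dz": 0.02,"hand": 0.085},
  {"dx": -0.017,"dy": 0.007,"dz": 0.04,"hand": 0.085},
  {"dx": -0.017,"dy": 0.007,"dz": 0.045,"hand": 0.085},
  {"dx": -0.017,"dy": 0.007,"dz": 0.045,"hand": 0.085},
])

```text
invalid input at $.plan[0]: expected keys dx, dy, dz, roll, hand
```

```bash
python3 - <<'E'
from workcell import bot
from h import *
o=st(bot);shift(o,(.4588,-.2665,.239),90)
c=bot.camera("side");f=c["frame"][:,:,::-1]
cv2.imwrite("pics/s1.png",cv2.resize(f[150:330,320:540],None,fx=3,fy=3,interpolation=3))
c=dict(np.load("top0.npz"));h=cv2.cvtColor(c["frame"],cv2.COLOR_RGB2HSV)[205:258,290:343]
m=cv2.inRange(h,(5,110,40),(20,255,220));n,l,s,_=cv2.connectedComponentsWithStats(m);print(s[1:].tolist())
v,u=np.nonzero(l==1+s[1:,4].argmax());p=onplane(c,np.c_[u+290,v+205],.098)[:,:2]
x=p-p.mean(0);w,V=np.linalg.eigh(x.T@x);print(np.degrees(np.arctan2(V[1,1],V[0,1])),p.mean(0),cv2.minAreaRect(np.float32(p)))
E
```

```text
t 1.77 p [ 0.4521 -0.2496  0.3406] rpy [-1.7999e+02 -1.0000e-02  8.9960e+01] F [0.9 0.1 0.6] T [ 0.06 -0.02  0.04] op 0.0851 q [-28.9  -0.4  -2.6  87.8   0.   61.1]
dx -0.0169 dy 0.0067 dz 0.1016 roll -0.0007
[[14, 19, 24, 9, 114], [49, 44, 2, 1, 2]]
103.06586353657691 [ 0.55073132 -0.03071936] ((0.5507782697677612, -0.030624782666563988), (0.011392397806048393, 0.054934997111558914), 13.408873558044434)
```

View pics/s1.png

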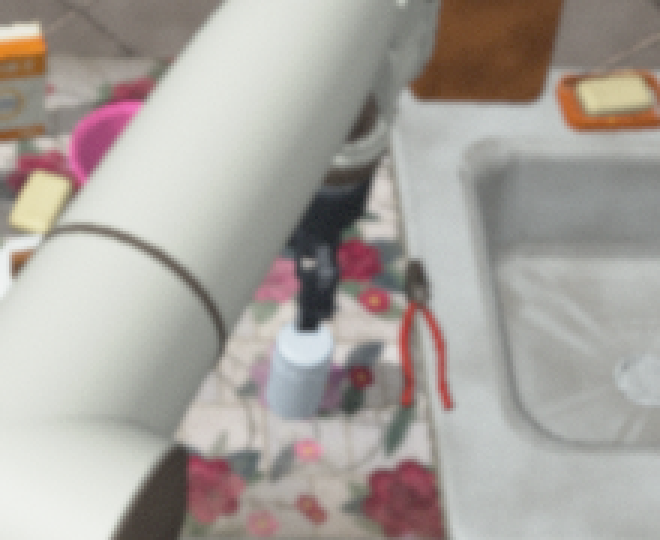

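The side picture shows the gripper above the inner canister (crop 303,375) and the space around it clear. The last move was refused because rows need the roll key, so I'll send it again.

Request:
drive_tool([
  {"dx": -0.017,"dy": 0.007,"dz": 0.0,"roll": 0,"hand": 0.085},
  {"dx": -0.017,"dy": 0.007,"dz": 0.02,"roll": 0,"hand": 0.085},
  {"dx": -0.017,"dy": 0.007,"dz": 0.045,"roll": 0,"hand": 0.085},
  {"dx": -0.017,"dy": 0.007,"dz": 0.045,"roll": 0,"hand": 0.085},
  {"dx": -0.017,"dy": 0.007,"dz": 0.045,"roll": 0,"hand": 0.085},
])

```text
time: 2.23
ee_pos: [0.4586, -0.264, 0.2952]
tcp_rot: [-179.8, -0.1, 90.0]
wrist_force: [-0.0, -0.4, 0.4]
opening: 0.0847
```

```bash
python3 - <<'E'
from workcell import bot
from h import *
o=st(bot);shift(o,(.4588,-.2665,.239),90)
E
```

```text
t 2.23 p [ 0.4586 -0.264   0.2952] rpy [-1.7984e+02 -9.0000e-02  9.0000e+01] F [-0.  -0.4  0.4] T [ 0.05 -0.02  0.02] op 0.0847 q [-29.9   1.5  -5.7  83.   -0.   60.1]
dx -0.0025 dy 0.0002 dz 0.0562 roll -0.0001
```

Request:
drive_tool([
  {"dx": -0.002,"dy": 0,"dz": 0.028,"roll": 0,"hand": 0.085},
  {"dx": -0.002,"dy": 0,"dz": 0.056,"roll": 0,"hand": 0.085},
  {"dx": -0.002,"dy": 0,"dz": 0.056,"roll": 0,"hand": 0.085},
  {"dx": -0.002,"dy": 0,"dz": 0.056,"roll": 0,"hand": 0.04},
  {"dx": -0.002,"dy": 0,"dz": 0.056,"roll": 0,"hand": 0.04},
  {"dx": -0.002,"dy": 0,"dz": 0.056,"roll": 0,"hand": 0.04},
  {"dx": -0.002,"dy": 0,"dz": 0.056,"roll": 0,"hand": 0.04},
  {"dx": -0.002,"dy": 0,"dz": 0.056,"roll": 0,"hand": 0.04},
  {"dx": -0.002,"dy": 0,"dz": 0.056,"roll": 0,"hand": 0.04},
  {"dx": -0.002,"dy": 0,"dz": 0.056,"roll": 0,"hand": 0.04},
  {"dx": -0.002,"dy": 0,"dz": 0.056,"roll": 0,"hand": 0.04},
], force=30)

```text
time: 3.15
ee_pos: [0.4596, -0.2665, 0.2431]
tcp_rot: [179.8, 0.1, 90.0]
wrist_force: [-0.7, 0.6, 6.5]
opening: 0.0507
```

```bash
python3 - <<'E'
from workcell import bot
from h import *
o=st(bot);shift(o,(.4588,-.2665,.36),90)
E
```

```text
t 3.15 p [ 0.4596 -0.2665  0.2431] rpy [1.7981e+02 1.0000e-01 9.0010e+01] F [-0.7  0.6  6.5] T [ 0.21  0.27 -0.01] op 0.0507 q [-30.1   2.3 -10.7  76.9   0.   59.9]
dx -0.0000 dy -0.0008 dz -0.1169 roll 0.0002
```

Request:
drive_tool([
  {"dx": 0,"dy": 0,"dz": -0.03,"roll": 0,"hand": 0.04},
  {"dx": 0,"dy": 0,"dz": -0.065,"roll": 0,"hand": 0.04},
  {"dx": 0,"dy": 0,"dz": -0.1,"roll": 0,"hand": 0.04},
  {"dx": 0.02,"dy": 0,"dz": -0.13,"roll": 0,"hand": 0.04},
  {"dx": 0.05,"dy": 0,"dz": -0.135,"roll": 0,"hand": 0.04},
  {"dx": 0.085,"dy": 0,"dz": -0.135,"roll": 0,"hand": 0.04},
  {"dx": 0.12,"dy": 0.0,"dz": -0.135,"roll": 0,"hand": 0.04},
  {"dx": 0.155,"dy": 0,"dz": -0.135,"roll": 0,"hand": 0.04},
  {"dx": 0.19,"dy": 0,"dz": -0.135,"roll": 0,"hand": 0.04},
  {"dx": 0.225,"dy": 0.002,"dz": -0.135,"roll": 0,"hand": 0.04},
  {"dx": 0.26,"dy": 0.003,"dz": -0.135,"roll": 0,"hand": 0.04},
  {"dx": 0.295,"dy": 0.004,"dz": -0.135,"roll": 0,"hand": 0.04},
  {"dx": 0.33,"dy": 0.005,"dz": -0.135,"roll": 0,"hand": 0.04},
  {"dx": 0.365,"dy": 0.006,"dz": -0.135,"roll": 0,"hand": 0.04},
  {"dx": 0.4,"dy": 0.006,"dz": -0.135,"roll": 0,"hand": 0.04},
  {"dx": 0.435,"dy": 0.006,"dz": -0.135,"roll": 0,"hand": 0.04},
  {"dx": 0.47,"dy": 0.006,"dz": -0.135,"roll": 0,"hand": 0.04},
  {"dx": 0.5,"dy": 0.006,"dz": -0.135,"roll": 0,"hand": 0.04},
  {"dx": 0.513,"dy": 0.006,"dz": -0.135,"roll": 0,"hand": 0.04},
  {"dx": 0.513,"dy": 0.006,"dz": -0.135,"roll": 0,"hand": 0.04},
])

```text
time: 4.82
ee_pos: [0.4647, 0.2491, 0.376]
tcp_rot: [180.0, -0.0, 90.2]
wrist_force: [-0.2, -0.2, -1.4]
opening: 0.0503
```

```bash
python3 - <<'E'
from workcell import bot
from h import *
o=st(bot);shift(o,(.4652,.2464,.29),90)
c=bot.camera("top");f=c["frame"][:,:,::-1]
cv2.imwrite("pics/t2.png",cv2.resize(f[180:340,100:320],None,fx=3,fy=3,interpolation=3))
c=bot.camera("side");f=c["frame"][:,:,::-1]
cv2.imwrite("pics/s2.png",cv2.resize(f[160:340,160:380],None,fx=3,fy=3,interpolation=3))
E
```

```text
t 4.82 p [0.4647 0.2491 0.376 ] rpy [ 1.7996e+02 -5.0000e-02  9.0180e+01] F [-0.2 -0.2 -1.4] T [-0.03 -0.01  0.01] op 0.0503 q [ 28.2   1.3   3.   91.7   0.  118. ]
dx -0.0027 dy 0.0005 dz 0.0860 roll 0.0032
```

View pics/s2.png

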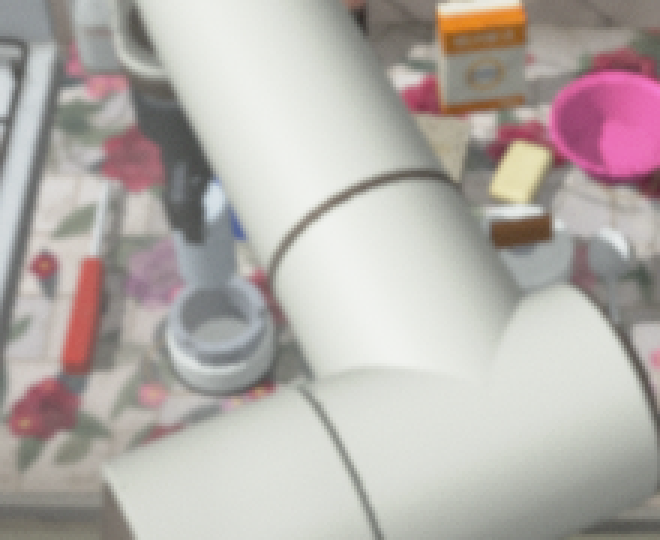

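The canister is held upright above the neck opening (crop 215,320), so I'll lower it.

Request:
drive_tool([
  {"dx": -0.003,"dy": 0,"dz": 0.0,"roll": 0,"hand": 0.04},
  {"dx": -0.003,"dy": 0,"dz": 0.02,"roll": 0,"hand": 0.04},
  {"dx": -0.003,"dy": 0,"dz": 0.04,"roll": 0,"hand": 0.04},
  {"dx": -0.003,"dy": 0,"dz": 0.06,"roll": 0,"hand": 0.04},
  {"dx": -0.003,"dy": 0,"dz": 0.08,"roll": 0,"hand": 0.04},
  {"dx": -0.003,"dy": 0,"dz": 0.1,"roll": 0,"hand": 0.04},
  {"dx": -0.003,"dy": 0,"dz": 0.115,"roll": 0,"hand": 0.04},
  {"dx": -0.003,"dy": 0,"dz": 0.122,"roll": 0,"hand": 0.04},
  {"dx": -0.003,"dy": 0,"dz": 0.127,"roll": 0,"hand": 0.04},
  {"dx": -0.003,"dy": 0,"dz": 0.128,"roll": 0,"hand": 0.04},
  {"dx": -0.003,"dy": 0,"dz": 0.128,"roll": 0,"hand": 0.04},
])

```text
time: 5.83
ee_pos: [0.4653, 0.2433, 0.248]
tcp_rot: [180.0, -0.0, 90.0]
wrist_force: [1.8, -0.1, -1.7]
opening: 0.0508
```

```bash
python3 - <<'E'
from workcell import bot
from h import *
o=st(bot);shift(o,(.4652,.2464,.247),90)
E
```

```text
t 5.83 p [0.4653 0.2433 0.248 ] rpy [ 1.7995e+02 -2.0000e-02  8.9960e+01] F [ 1.8 -0.1 -1.7] T [-0.02  0.06 -0.04] op 0.0508 q [ 27.6   1.4 -11.   77.6  -0.  117.6]
dx 0.0031 dy -0.0001 dz 0.0010 roll -0.0007
```

Request:
drive_tool([
  {"dx": 0.003,"dy": 0,"dz": 0.001,"roll": 0,"hand": 0.04},
  {"dx": 0.003,"dy": 0,"dz": 0.002,"roll": 0,"hand": 0.04},
  {"dx": 0.003,"dy": 0,"dz": 0.003,"roll": 0,"hand": 0.04},
  {"dx": 0.003,"dy": 0,"dz": 0.003,"roll": 0,"hand": 0.04},
  {"dx": 0.003,"dy": 0,"dz": 0.003,"roll": 0,"hand": 0.04},
])

```text
time: 6.25
ee_pos: [0.4653, 0.2472, 0.247]
tcp_rot: [179.8, -0.1, 90.0]
wrist_force: [-5.3, -2.3, 14.3]
opening: 0.0509
```

```bash
python3 - <<'E'
from workcell import bot
from h import *
o=st(bot);shift(o,(.4652,.2464,.247),90)
E
```

```text
t 6.25 p [0.4653 0.2472 0.247 ] rpy [ 1.7983e+02 -1.1000e-01  9.0020e+01] F [-5.3 -2.3 14.3] T [-0.35  1.1  -0.05] op 0.0509 q [ 28.    1.6 -10.9  77.3   0.  118. ]
dx -0.0008 dy -0.0001 dz 0.0000 roll 0.0003
```

The canister has touched the floor at the height I expected, so I'll release and retreat.

Request:
drive_tool([
  {"dx": 0,"dy": 0,"dz": -0.001,"roll": 0,"hand": 0.04},
  {"dx": 0,"dy": 0,"dz": -0.002,"roll": 0,"hand": 0.085},
  {"dx": 0,"dy": 0,"dz": -0.002,"roll": 0,"hand": 0.085},
  {"dx": 0,"dy": 0,"dz": -0.002,"roll": 0,"hand": 0.085},
  {"dx": 0,"dy": 0,"dz": -0.002,"roll": 0,"hand": 0.085},
  {"dx": 0,"dy": 0,"dz": -0.002,"roll": 0,"hand": 0.085},
  {"dx": 0,"dy": 0,"dz": -0.002,"roll": 0,"hand": 0.085},
  {"dx": 0,"dy": 0,"dz": -0.03,"roll": 0,"hand": 0.085},
  {"dx": 0,"dy": 0,"dz": -0.07,"roll": 0,"hand": 0.085},
  {"dx": 0,"dy": 0,"dz": -0.1,"roll": 0,"hand": 0.085},
])

```text
time: 7.08
ee_pos: [0.4648, 0.2466, 0.3461]
tcp_rot: [-180.0, 0.0, 90.0]
wrist_force: [1.5, 0.6, 0.3]
opening: 0.0851
```

```bash
python3 - <<'E'
from workcell import bot
from h import *
o=st(bot);shift(o,(.5507,-.0312,.33),193.3);shift(o,(.5507,-.0312,.33),13.3)
E
```

```text
t 7.08 p [0.4648 0.2466 0.3461] rpy [-180.    0.   90.] F [1.5 0.6 0.3] T [-0.01 -0.04 -0.01] op 0.0851 q [ 27.9   0.9  -0.7  88.4  -0.  117.9]
dx -0.2778 dy 0.0859 dz 0.0161 roll -1.8029
dx -0.2778 dy 0.0859 dz 0.0161 roll 1.3387
```

Request:
drive_tool([
  {"dx": 0,"dy": 0,"dz": 0,"roll": -0.12,"hand": 0.085},
  {"dx": -0.03,"dy": 0.01,"dz": 0,"roll": -0.24,"hand": 0.085},
  {"dx": -0.06,"dy": 0.02,"dz": 0,"roll": -0.36,"hand": 0.085},
  {"dx": -0.09,"dy": 0.03,"dz": 0,"roll": -0.48,"hand": 0.085},
  {"dx": -0.12,"dy": 0.04,"dz": 0,"roll": -0.6,"hand": 0.085},
  {"dx": -0.15,"dy": 0.05,"dz": 0,"roll": -0.72,"hand": 0.085},
  {"dx": -0.18,"dy": 0.06,"dz": 0,"roll": -0.84,"hand": 0.085},
  {"dx": -0.21,"dy": 0.07,"dz": 0,"roll": -0.96,"hand": 0.085},
  {"dx": -0.24,"dy": 0.08,"dz": 0,"roll": -1.08,"hand": 0.085},
  {"dx": -0.26,"dy": 0.086,"dz": 0,"roll": -1.2,"hand": 0.085},
  {"dx": -0.278,"dy": 0.086,"dz": 0,"roll": -1.32,"hand": 0.085},
  {"dx": -0.278,"dy": 0.086,"dz": 0,"roll": -1.44,"hand": 0.085},
  {"dx": -0.278,"dy": 0.086,"dz": 0,"roll": -1.56,"hand": 0.085},
  {"dx": -0.278,"dy": 0.086,"dz": 0,"roll": -1.68,"hand": 0.085},
])

```text
time: 8.25
ee_pos: [0.5511, -0.0319, 0.344]
tcp_rot: [180.0, -0.0, -173.5]
wrist_force: [0.4, 0.2, 0.4]
opening: 0.0852
```

```bash
python3 - <<'E'
from workcell import bot
from h import *
o=st(bot);shift(o,(.5507,-.0312,.31),283.3)
c=bot.camera("top");f=c["frame"][:,:,::-1];np.savez("top3.npz",**c)
cv2.imwrite("pics/t3.png",cv2.resize(f[235:300,170:235],None,fx=8,fy=8,interpolation=3))
E
```

```text
t 8.25 p [ 0.5511 -0.0319  0.344 ] rpy [ 1.8000e+02 -2.0000e-02 -1.7346e+02] F [0.4 0.2 0.4] T [-0.01  0.01 -0.02] op 0.0852 q [-3.3  4.4  2.8 88.4  0.  -9.8]
dx 0.0003 dy 0.0007 dz 0.0340 roll -1.6888
```

View pics/t3.png

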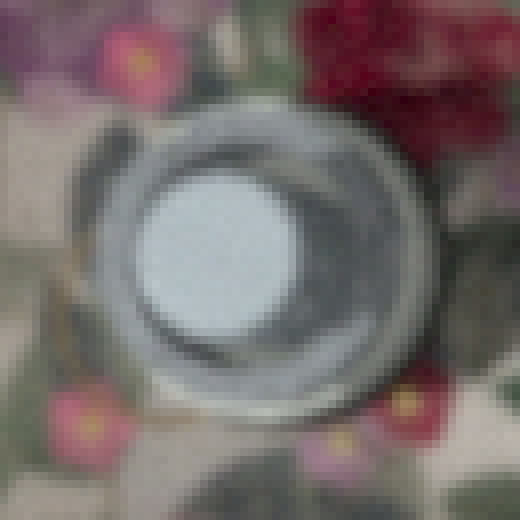

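The canister stands upright inside the neck (disc at crop 217,255). Now I'll finish the turn and descend onto the bar.

Request:
drive_tool([
  {"dx": 0,"dy": 0.001,"dz": 0,"roll": -0.12,"hand": 0.085},
  {"dx": 0,"dy": 0.001,"dz": 0,"roll": -0.24,"hand": 0.085},
  {"dx": 0,"dy": 0.001,"dz": 0,"roll": -0.36,"hand": 0.085},
  {"dx": 0,"dy": 0.001,"dz": 0,"roll": -0.48,"hand": 0.085},
  {"dx": 0,"dy": 0.001,"dz": 0,"roll": -0.6,"hand": 0.085},
  {"dx": 0,"dy": 0.001,"dz": 0,"roll": -0.72,"hand": 0.085},
  {"dx": 0,"dy": 0.001,"dz": 0,"roll": -0.84,"hand": 0.085},
  {"dx": 0,"dy": 0.001,"dz": 0,"roll": -0.96,"hand": 0.085},
  {"dx": 0,"dy": 0.001,"dz": 0,"roll": -1.08,"hand": 0.085},
  {"dx": 0,"dy": 0.001,"dz": 0,"roll": -1.2,"hand": 0.085},
  {"dx": 0,"dy": 0.001,"dz": 0.01,"roll": -1.32,"hand": 0.085},
  {"dx": 0,"dy": 0.001,"dz": 0.02,"roll": -1.44,"hand": 0.085},
  {"dx": 0,"dy": 0.001,"dz": 0.03,"roll": -1.56,"hand": 0.06},
  {"dx": 0,"dy": 0.001,"dz": 0.04,"roll": -1.68,"hand": 0.06},
  {"dx": 0,"dy": 0.001,"dz": 0.06,"roll": -1.689,"hand": 0.06},
  {"dx": 0,"dy": 0.001,"dz": 0.08,"roll": -1.689,"hand": 0.06},
  {"dx": 0,"dy": 0.001,"dz": 0.09,"roll": -1.689,"hand": 0.06},
  {"dx": 0,"dy": 0.001,"dz": 0.093,"roll": -1.689,"hand": 0.06},
  {"dx": 0,"dy": 0.001,"dz": 0.093,"roll": -1.689,"hand": 0.06},
  {"dx": 0,"dy": 0.001,"dz": 0.093,"roll": -1.689,"hand": 0.06},
])

```text
time: 9.97
ee_pos: [0.5511, -0.0303, 0.2521]
tcp_rot: [-179.9, -0.0, -77.0]
wrist_force: [0.3, 0.5, 0.8]
opening: 0.0599
```

```bash
python3 - <<'E'
from workcell import bot
from h import *
o=st(bot);shift(o,(.5507,-.0312,.246),283.3)
c=bot.camera("side");f=c["frame"][:,:,::-1]
cv2.imwrite("pics/s4.png",cv2.resize(f[180:290,270:410],None,fx=5,fy=5,interpolation=3))
E
```

```text
t 9.97 p [ 0.5511 -0.0303  0.2521] rpy [-1.7995e+02 -2.0000e-02 -7.7020e+01] F [0.3 0.5 0.8] T [0.01 0.04 0.  ] op 0.0599 q [  -3.1    5.    -6.8   78.2   -0.  -106.1]
dx 0.0008 dy 0.0006 dz 0.0061 roll -0.0055
```

View pics/s4.png

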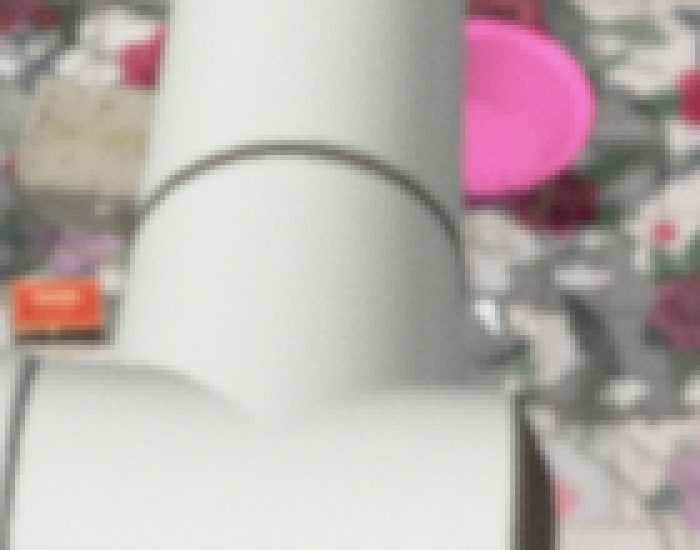

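The arm hides the cover in this view, so I'll close on the bar by numbers.

Request:
drive_tool([
  {"dx": 0,"dy": 0,"dz": 0.003,"roll": 0,"hand": 0.05},
  {"dx": 0,"dy": 0,"dz": 0.005,"roll": 0,"hand": 0.03},
  {"dx": 0,"dy": 0,"dz": 0.005,"roll": 0,"hand": 0.02},
  {"dx": 0,"dy": 0,"dz": 0.005,"roll": 0,"hand": 0.005},
  {"dx": 0,"dy": 0,"dz": 0.005,"roll": 0,"hand": 0.005},
  {"dx": 0,"dy": 0,"dz": 0.005,"roll": 0,"hand": 0.005},
  {"dx": 0,"dy": 0,"dz": 0.005,"roll": 0,"hand": 0.005},
  {"dx": 0,"dy": 0,"dz": 0.005,"roll": 0,"hand": 0.005},
  {"dx": 0,"dy": 0,"dz": 0.005,"roll": 0,"hand": 0.005},
  {"dx": 0,"dy": 0,"dz": 0.005,"roll": 0,"hand": 0.005},
  {"dx": 0,"dy": 0,"dz": 0.005,"roll": 0,"hand": 0.005},
], force=50)

```text
time: 10.93
ee_pos: [0.5509, -0.0303, 0.2462]
tcp_rot: [180.0, 0.0, -77.0]
wrist_force: [-0.8, 0.2, -0.8]
opening: 0.0129
```

```bash
python3 - <<'E'
from workcell import bot
from h import *
o=st(bot);shift(o,(.5507,-.0312,.246),283.3)
E
```

```text
t 10.93 p [ 0.5509 -0.0303  0.2462] rpy [180.     0.   -76.97] F [-0.8  0.2 -0.8] T [-0.06 -0.05 -0.02] op 0.0129 q [  -3.1    5.1   -7.3   77.6    0.  -106.2]
dx 0.0009 dy 0.0004 dz 0.0002 roll -0.0047
```

Request:
drive_tool([
  {"dx": 0,"dy": 0,"dz": -0.02,"roll": 0,"hand": 0.005},
  {"dx": 0,"dy": 0,"dz": -0.05,"roll": 0,"hand": 0.005},
  {"dx": 0,"dy": 0,"dz": -0.08,"roll": 0,"hand": 0.005},
  {"dx": 0,"dy": 0,"dz": -0.11,"roll": 0,"hand": 0.005},
  {"dx": -0.02,"dy": 0.001,"dz": -0.13,"roll": 0,"hand": 0.005},
  {"dx": -0.05,"dy": 0.003,"dz": -0.135,"roll": 0,"hand": 0.005},
  {"dx": -0.08,"dy": 0.006,"dz": -0.135,"roll": 0,"hand": 0.005},
  {"dx": -0.11,"dy": 0.008,"dz": -0.135,"roll": 0,"hand": 0.005},
  {"dx": -0.14,"dy": 0.01,"dz": -0.135,"roll": 0,"hand": 0.005},
  {"dx": -0.17,"dy": 0.012,"dz": -0.135,"roll": 0,"hand": 0.005},
  {"dx": -0.2,"dy": 0.014,"dz": -0.135,"roll": 0,"hand": 0.005},
  {"dx": -0.23,"dy": 0.017,"dz": -0.135,"roll": 0,"hand": 0.005},
  {"dx": -0.26,"dy": 0.019,"dz": -0.135,"roll": 0,"hand": 0.005},
  {"dx": -0.28,"dy": 0.021,"dz": -0.135,"roll": 0,"hand": 0.005},
  {"dx": -0.289,"dy": 0.021,"dz": -0.135,"roll": 0,"hand": 0.005},
  {"dx": -0.289,"dy": 0.021,"dz": -0.135,"roll": 0,"hand": 0.005},
  {"dx": -0.289,"dy": 0.021,"dz": -0.135,"roll": 0,"hand": 0.005},
  {"dx": -0.289,"dy": 0.021,"dz": -0.135,"roll": 0,"hand": 0.005},
])

```text
time: 12.43
ee_pos: [0.4656, 0.2458, 0.3811]
tcp_rot: [180.0, -0.0, -77.0]
wrist_force: [0.6, -0.7, -2.1]
opening: 0.0132
```

```bash
python3 - <<'E'
from workcell import bot
from h import *
o=st(bot);shift(o,(.4652,.2464,.31),-77)
c0=dict(np.load("top0.npz"));W0=cloud(c0)
c=bot.camera("top");W=cloud(c);np.savez("top5.npz",**c)
f=c["frame"][:,:,::-1];a=cv2.resize(f[210:310,150:250],None,fx=4,fy=4,interpolation=3)
s=bot.camera("side");np.savez("side5.npz",**s);b=cv2.resize(s["frame"][160:260,200:300,::-1],None,fx=4,fy=4,interpolation=3)
cv2.imwrite("pics/p5.png",np.hstack([a,b]))
p=W[215:310,150:260].reshape(-1,3)
for lo,hi in((.17,.197),(.198,.21)):
    m=p[(p[:,2]>lo)&(p[:,2]<hi)];print(lo,len(m),m.min(0),m.max(0)) if len(m) else 0
E
```

```text
t 12.43 p [0.4656 0.2458 0.3811] rpy [ 1.7998e+02 -2.0000e-02 -7.7010e+01] F [ 0.6 -0.7 -2.1] T [-0.04 -0.02 -0.  ] op 0.0132 q [ 27.8   1.3   3.6  92.3  -0.  -75.2]
dx -0.0007 dy 0.0002 dz 0.0711 roll -0.0001
0.17 173 [0.41670422 0.19473726 0.17005404] [0.51304813 0.25073637 0.19699913]
0.198 568 [0.41673424 0.19552403 0.19801166] [0.51252259 0.25307235 0.20933512]
```

View pics/p5.png

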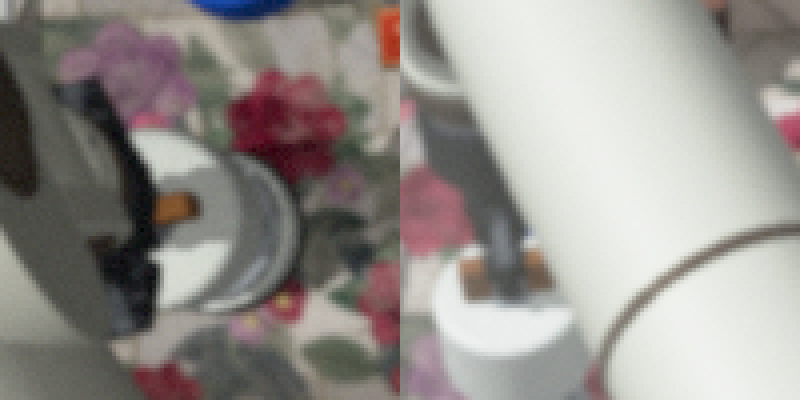

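The cover hangs level over the neck. By depth its centre is at about (0.465, 0.244), so I'll shift it 2 mm towards +y and lower it.

Request:
drive_tool([
  {"dx": -0.002,"dy": 0,"dz": 0.015,"roll": 0,"hand": 0.005},
  {"dx": -0.002,"dy": 0,"dz": 0.03,"roll": 0,"hand": 0.005},
  {"dx": -0.002,"dy": 0,"dz": 0.045,"roll": 0,"hand": 0.005},
  {"dx": -0.002,"dy": 0,"dz": 0.06,"roll": 0,"hand": 0.005},
  {"dx": -0.002,"dy": 0,"dz": 0.066,"roll": 0,"hand": 0.005},
  {"dx": -0.002,"dy": 0,"dz": 0.07,"roll": 0,"hand": 0.005},
  {"dx": -0.002,"dy": 0,"dz": 0.073,"roll": 0,"hand": 0.005},
  {"dx": -0.002,"dy": 0,"dz": 0.075,"roll": 0,"hand": 0.005},
  {"dx": -0.002,"dy": 0,"dz": 0.077,"roll": 0,"hand": 0.005},
  {"dx": -0.002,"dy": 0,"dz": 0.078,"roll": 0,"hand": 0.005},
  {"dx": -0.002,"dy": 0,"dz": 0.078,"roll": 0,"hand": 0.005},
])

```text
time: 13.45
ee_pos: [0.4647, 0.2487, 0.307]
tcp_rot: [-179.8, 0.1, -77.0]
wrist_force: [-7.6, 0.4, 17.6]
opening: 0.0129
```

```bash
python3 - <<'E'
from workcell import bot
from h import *
o=st(bot);shift(o,(.4652,.2484,.31),-77)
E
```

```text
t 13.45 p [0.4647 0.2487 0.307 ] rpy [-1.7977e+02  1.1000e-01 -7.6970e+01] F [-7.6  0.4 17.6] T [-0.49  1.49 -0.22] op 0.0129 q [ 28.1   0.8  -5.   83.9   0.  -74.9]
dx 0.0004 dy -0.0004 dz -0.0030 roll 0.0006
```

The wrist moment puts the contact at about (+32, -34) mm from the axis, so the cover's edge is riding on the neck. I'll ease the pressure and nudge the cover towards +x, -y.

Request:
drive_tool([
  {"dx": 0,"dy": 0,"dz": -0.003,"roll": 0,"hand": 0.005},
  {"dx": 0.001,"dy": -0.001,"dz": -0.003,"roll": 0,"hand": 0.005},
  {"dx": 0.002,"dy": -0.001,"dz": -0.002,"roll": 0,"hand": 0.005},
  {"dx": 0.002,"dy": -0.002,"dz": -0.001,"roll": 0,"hand": 0.005},
  {"dx": 0.002,"dy": -0.002,"dz": -0.001,"roll": 0,"hand": 0.005},
])

```text
time: 13.87
ee_pos: [0.4673, 0.247, 0.3042]
tcp_rot: [180.0, 0.0, -77.0]
wrist_force: [-3.0, 2.0, 1.4]
opening: 0.013
```

```bash
cat >> h.py <<'E'
def contact(o):
    F=o["wrist_force"];T=o["torque"]
    for L in(.25,):
        print("contact rx %.3f ry %.3f"%(-(T[1]+L*F[0])/F[2],(T[0]-L*F[1])/F[2]), "cover z",round(o["ee_pos"][2]-.2462,4))
E
python3 - <<'E'
from workcell import bot
from h import *
o=st(bot);contact(o)
E
```

```text
t 13.87 p [0.4673 0.247  0.3042] rpy [ 1.7997e+02  4.0000e-02 -7.6980e+01] F [-3.   2.   1.4] T [0.38 0.68 0.03] op 0.013 q [ 27.9   1.2  -5.   83.8   0.  -75.2]
contact rx 0.056 ry -0.088 cover z 0.058
```

The cover has dropped over the neck and its pins are on the flat top (0.058). I'll back off the side load a little, press lightly and turn clockwise.

Request:
drive_tool([
  {"dx": -0.0008,"dy": 0.0008,"dz": 0.001,"roll": 0.0,"hand": 0.005},
  {"dx": -0.0008,"dy": 0.0008,"dz": 0.0015,"roll": 0.06,"hand": 0.005},
  {"dx": -0.0008,"dy": 0.0008,"dz": 0.0015,"roll": 0.12,"hand": 0.005},
  {"dx": -0.0008,"dy": 0.0008,"dz": 0.0015,"roll": 0.18,"hand": 0.005},
  {"dx": -0.0008,"dy": 0.0008,"dz": 0.0015,"roll": 0.24,"hand": 0.005},
  {"dx": -0.0008,"dy": 0.0008,"dz": 0.0015,"roll": 0.3,"hand": 0.005},
  {"dx": -0.0008,"dy": 0.0008,"dz": 0.0015,"roll": 0.3,"hand": 0.005},
])

```text
time: 14.45
ee_pos: [0.4664, 0.2475, 0.3022]
tcp_rot: [180.0, -0.0, -94.3]
wrist_force: [1.2, -0.4, -1.8]
opening: 0.0128
```

```bash
python3 - <<'E'
from workcell import bot
from h import *
o=st(bot);contact(o)
E
```

```text
t 14.45 p [0.4664 0.2475 0.3022] rpy [ 1.7999e+02 -4.0000e-02 -9.4320e+01] F [ 1.2 -0.4 -1.8] T [ 0.04 -0.22  0.02] op 0.0128 q [ 28.    1.2  -5.2  83.6  -0.  -57.7]
contact rx 0.043 ry -0.076 cover z 0.056
```

At 0.056 it hangs free, so the pins are probably already at the notches. I'll lower it to check.

Request:
drive_tool([
  {"dx": 0,"dy": 0,"dz": 0.001,"roll": 0.0,"hand": 0.005},
  {"dx": 0,"dy": 0,"dz": 0.002,"roll": 0.0,"hand": 0.005},
  {"dx": 0,"dy": 0,"dz": 0.003,"roll": 0.0,"hand": 0.005},
  {"dx": 0,"dy": 0,"dz": 0.004,"roll": 0.0,"hand": 0.005},
  {"dx": 0,"dy": 0,"dz": 0.004,"roll": 0.0,"hand": 0.005},
])

```text
time: 14.87
ee_pos: [0.4663, 0.2476, 0.2984]
tcp_rot: [-180.0, -0.0, -94.1]
wrist_force: [1.2, -0.2, -2.0]
opening: 0.0132
```

```bash
python3 - <<'E'
from workcell import bot
from h import *
o=st(bot);contact(o)
E
```

```text
t 14.87 p [0.4663 0.2476 0.2984] rpy [-1.800e+02 -1.000e-02 -9.413e+01] F [ 1.2 -0.2 -2. ] T [ 0.03 -0.38  0.01] op 0.0132 q [ 28.    1.2  -5.6  83.2  -0.  -57.9]
contact rx -0.040 ry -0.038 cover z 0.0522
```

The pins are in the notches (case B). I'll continue down to the notch bottom.

Request:
drive_tool([
  {"dx": 0,"dy": 0,"dz": 0.002,"roll": 0.0,"hand": 0.005},
  {"dx": 0,"dy": 0,"dz": 0.004,"roll": 0.0,"hand": 0.005},
  {"dx": 0,"dy": 0,"dz": 0.006,"roll": 0.0,"hand": 0.005},
  {"dx": 0,"dy": 0,"dz": 0.007,"roll": 0.0,"hand": 0.005},
  {"dx": 0,"dy": 0,"dz": 0.008,"roll": 0.0,"hand": 0.005},
  {"dx": 0,"dy": 0,"dz": 0.008,"roll": 0.0,"hand": 0.005},
])

```text
time: 15.37
ee_pos: [0.4663, 0.2475, 0.2912]
tcp_rot: [-180.0, 0.0, -94.2]
wrist_force: [0.6, -2.3, 3.2]
opening: 0.0131
```

```bash
python3 - <<'E'
from workcell import bot
from h import *
o=st(bot);contact(o)
E
```

```text
t 15.37 p [0.4663 0.2475 0.2912] rpy [-1.7995e+02  1.0000e-02 -9.4170e+01] F [ 0.6 -2.3  3.2] T [-0.41 -0.16 -0.04] op 0.0131 q [ 28.    1.2  -6.4  82.3  -0.  -57.9]
contact rx 0.005 ry 0.051 cover z 0.045
```

The pins are on the notch floor (0.045). Now I'll turn through the channel with a light press.

Request:
drive_tool([
  {"dx": 0,"dy": 0,"dz": 0.0,"roll": 0.06,"hand": 0.005},
  {"dx": 0,"dy": 0,"dz": 0.0003,"roll": 0.12,"hand": 0.005},
  {"dx": 0,"dy": 0,"dz": 0.0009,"roll": 0.18,"hand": 0.005},
  {"dx": 0,"dy": 0,"dz": 0.0015,"roll": 0.24,"hand": 0.005},
  {"dx": 0,"dy": 0,"dz": 0.002,"roll": 0.3,"hand": 0.005},
  {"dx": 0,"dy": 0,"dz": 0.0025,"roll": 0.35,"hand": 0.005},
  {"dx": 0,"dy": 0,"dz": 0.0025,"roll": 0.35,"hand": 0.005},
])

```text
time: 15.95
ee_pos: [0.4663, 0.2475, 0.2888]
tcp_rot: [-180.0, 0.0, -114.4]
wrist_force: [-0.6, -1.5, 3.9]
opening: 0.013
```

```bash
python3 - <<'E'
from workcell import bot
from h import *
o=st(bot);contact(o)
E
```

```text
t 15.95 p [0.4663 0.2475 0.2888] rpy [-1.7997e+02  2.0000e-02 -1.1438e+02] F [-0.6 -1.5  3.9] T [-0.44 -0.01 -0.1 ] op 0.013 q [ 28.    1.2  -6.7  82.1  -0.  -37.7]
contact rx 0.038 ry -0.020 cover z 0.0426
```

The cover is going down the ramp with about 4 N. I'll carry on.

Request:
drive_tool([
  {"dx": 0,"dy": 0,"dz": 0.0006,"roll": 0.06,"hand": 0.005},
  {"dx": 0,"dy": 0,"dz": 0.0012,"roll": 0.12,"hand": 0.005},
  {"dx": 0,"dy": 0,"dz": 0.0018,"roll": 0.18,"hand": 0.005},
  {"dx": 0,"dy": 0,"dz": 0.0024,"roll": 0.24,"hand": 0.005},
  {"dx": 0,"dy": 0,"dz": 0.003,"roll": 0.3,"hand": 0.005},
  {"dx": 0,"dy": 0,"dz": 0.0034,"roll": 0.36,"hand": 0.005},
  {"dx": 0,"dy": 0,"dz": 0.0036,"roll": 0.42,"hand": 0.005},
  {"dx": 0,"dy": 0,"dz": 0.0037,"roll": 0.42,"hand": 0.005},
])

```text
time: 16.62
ee_pos: [0.4662, 0.2476, 0.2851]
tcp_rot: [-180.0, 0.0, -138.4]
wrist_force: [-1.6, -1.8, 7.2]
opening: 0.0128
```

```bash
python3 - <<'E'
from workcell import bot
from h import *
o=st(bot);contact(o)
E
```

```text
t 16.62 p [0.4662 0.2476 0.2851] rpy [-1.7999e+02  3.0000e-02 -1.3842e+02] F [-1.6 -1.8  7.2] T [-0.4   0.22  0.49] op 0.0128 q [ 28.    1.2  -7.   81.7  -0.  -13.6]
contact rx 0.024 ry 0.005 cover z 0.0389
```

Request:
drive_tool([
  {"dx": 0,"dy": 0,"dz": 0,"roll": 0.05,"hand": 0.005},
  {"dx": 0,"dy": 0,"dz": 0,"roll": 0.1,"hand": 0.005},
  {"dx": 0,"dy": 0,"dz": 0,"roll": 0.14,"hand": 0.005},
  {"dx": 0,"dy": 0,"dz": 0,"roll": 0.17,"hand": 0.005},
  {"dx": 0,"dy": 0,"dz": 0,"roll": 0.2,"hand": 0.005},
  {"dx": 0,"dy": 0,"dz": 0,"roll": 0.2,"hand": 0.005},
])

```text
time: 17.12
ee_pos: [0.4661, 0.2477, 0.2851]
tcp_rot: [-180.0, 0.0, -149.7]
wrist_force: [-1.2, -2.4, 5.9]
opening: 0.0131
```

```bash
python3 - <<'E'
from workcell import bot
from h import *
o=st(bot);contact(o)
E
```

```text
t 17.12 p [0.4661 0.2477 0.2851] rpy [-1.8000e+02  3.0000e-02 -1.4971e+02] F [-1.2 -2.4  5.9] T [-0.41  0.13  1.39] op 0.0131 q [28.   1.2 -7.  81.7 -0.  -2.3]
contact rx 0.027 ry 0.033 cover z 0.0389
```

Request:
drive_tool([
  {"dx": 0,"dy": 0,"dz": 0,"roll": 0.015,"hand": 0.005},
  {"dx": 0,"dy": 0,"dz": 0,"roll": 0.03,"hand": 0.005},
  {"dx": 0,"dy": 0,"dz": 0,"roll": 0.03,"hand": 0.005},
])

```text
time: 17.37
ee_pos: [0.4661, 0.2477, 0.2851]
tcp_rot: [-180.0, 0.0, -151.3]
wrist_force: [-0.4, -1.6, 6.1]
opening: 0.013
```

```bash
python3 - <<'E'
from workcell import bot
from h import *
o=st(bot);contact(o)
E
```

```text
t 17.37 p [0.4661 0.2477 0.2851] rpy [-1.7999e+02  3.0000e-02 -1.5133e+02] F [-0.4 -1.6  6.1] T [-0.5   0.07  1.91] op 0.013 q [28.   1.2 -7.  81.7 -0.  -0.7]
contact rx 0.005 ry -0.017 cover z 0.0389
```

The torque is climbing at a fixed height, so the pins are at the stop. I'll give one last small push and then release.

Request:
drive_tool([
  {"dx": 0,"dy": 0,"dz": 0,"roll": 0.02,"hand": 0.005},
  {"dx": 0,"dy": 0,"dz": 0,"roll": 0.04,"hand": 0.005},
  {"dx": 0,"dy": 0,"dz": 0,"roll": 0.04,"hand": 0.005},
])

```text
time: 17.62
ee_pos: [0.4664, 0.2479, 0.2852]
tcp_rot: [180.0, 0.1, -153.7]
wrist_force: [0.9, -0.0, 5.7]
opening: 0.0129
```

```bash
python3 - <<'E'
from workcell import bot
from h import *
o=st(bot);contact(o)
E
```

```text
t 17.62 p [0.4664 0.2479 0.2852] rpy [ 1.7998e+02  9.0000e-02 -1.5372e+02] F [ 0.9 -0.   5.7] T [ 0.2  -0.37  1.46] op 0.0129 q [28.   1.3 -7.  81.6  0.   1.7]
contact rx 0.025 ry 0.036 cover z 0.039
```

Request:
drive_tool([
  {"dx": 0,"dy": 0,"dz": 0,"roll": 0,"hand": 0.03},
  {"dx": 0,"dy": 0,"dz": 0,"roll": 0,"hand": 0.05},
  {"dx": 0,"dy": 0,"dz": 0,"roll": 0,"hand": 0.05},
  {"dx": 0,"dy": 0,"dz": 0,"roll": 0,"hand": 0.05},
  {"dx": 0,"dy": 0,"dz": 0,"roll": 0,"hand": 0.05},
  {"dx": 0,"dy": 0,"dz": -0.03,"roll": 0,"hand": 0.05},
  {"dx": 0,"dy": 0,"dz": -0.06,"roll": 0,"hand": 0.05},
  {"dx": 0,"dy": 0,"dz": -0.09,"roll": 0,"hand": 0.05},
  {"dx": 0,"dy": 0,"dz": -0.11,"roll": 0,"hand": 0.05},
])

```text
time: 18.37
ee_pos: [0.4662, 0.2475, 0.3973]
tcp_rot: [180.0, 0.1, -153.8]
wrist_force: [0.5, 0.4, 0.6]
opening: 0.0503
```

```bash
python3 - <<'E'
from workcell import bot
from h import *
st(bot)
E
```

```text
t 18.37 p [0.4662 0.2475 0.3973] rpy [ 1.7999e+02  1.2000e-01 -1.5376e+02] F [0.5 0.4 0.6] T [0.   0.06 0.04] op 0.0503 q [28.   1.7  5.8 94.   0.   1.7]
```

Request:
drive_tool([
  {"dx": 0.025,"dy": -0.02,"dz": 0,"roll": 0,"hand": 0.05},
  {"dx": 0.05,"dy": -0.04,"dz": 0,"roll": 0,"hand": 0.05},
  {"dx": 0.075,"dy": -0.06,"dz": 0,"roll": 0,"hand": 0.05},
  {"dx": 0.1,"dy": -0.08,"dz": 0,"roll": 0,"hand": 0.05},
  {"dx": 0.125,"dy": -0.1,"dz": 0,"roll": 0,"hand": 0.05},
  {"dx": 0.15,"dy": -0.12,"dz": 0,"roll": 0,"hand": 0.05},
  {"dx": 0.18,"dy": -0.14,"dz": 0,"roll": 0,"hand": 0.05},
  {"dx": 0.218,"dy": -0.171,"dz": 0,"roll": 0,"hand": 0.05},
  {"dx": 0.218,"dy": -0.171,"dz": 0,"roll": 0,"hand": 0.05},
  {"dx": 0.218,"dy": -0.171,"dz": 0,"roll": 0,"hand": 0.05},
])

```text
time: 19.2
ee_pos: [0.3454, -0.0039, 0.3949]
tcp_rot: [-180.0, 0.1, -154.0]
wrist_force: [0.4, -0.1, -1.1]
opening: 0.05
```

```bash
python3 - <<'E'
from workcell import bot
from h import *
st(bot)
c=bot.camera("top");W=cloud(c);f=c["frame"]
s=bot.camera("side")
a=cv2.resize(f[220:310,150:260,::-1],None,fx=3.6,fy=3.6,interpolation=3);b=cv2.resize(s["frame"][185:305,190:310,::-1],(324,324),interpolation=3)
cv2.imwrite("pics/p6.png",np.hstack([a,b]))
p=W[220:310,150:260].reshape(-1,3);m=p[(p[:,2]>.095)&(p[:,2]<.118)]
A=np.c_[m[:,:2]-m[:,:2].mean(0),np.ones(len(m))];k=np.linalg.lstsq(A,m[:,2],rcond=None)[0]
print("top n",len(m),"z med",np.median(m[:,2]),"slopes deg",np.degrees(k[:2]),m.min(0),m.max(0))
h=cv2.cvtColor(f,cv2.COLOR_RGB2HSV)[225:305,165:245];mk=cv2.inRange(h,(5,110,40),(20,255,220))
n,l,q,_=cv2.connectedComponentsWithStats(mk)
v,u=np.nonzero(l==1+q[1:,4].argmax());p=onplane(c,np.c_[u+165,v+225],.1375)[:,:2];x=p-p.mean(0);w,V=np.linalg.eigh(x.T@x)
print("bar az",np.degrees(np.arctan2(V[1,1],V[0,1])),p.mean(0),len(p))
W0=cloud(dict(np.load("top0.npz")));r=np.s_[225:310,175:235]
E
```

```text
t 19.2 p [ 0.3454 -0.0039  0.3949] rpy [-1.7996e+02  6.0000e-02 -1.5399e+02] F [ 0.4 -0.1 -1.1] T [0.04 0.03 0.03] op 0.05 q [ -0.6 -23.  -15.5  97.5  -0.  -26.7]
top n 1230 z med 0.1044297131509275 slopes deg [-0.00353094 -0.02019565] [0.4171605  0.19617125 0.09512383] [0.51458282 0.29467927 0.11631784]
bar az -147.37649590829534 [0.46524027 0.24339975] 142
```

View pics/p6.png

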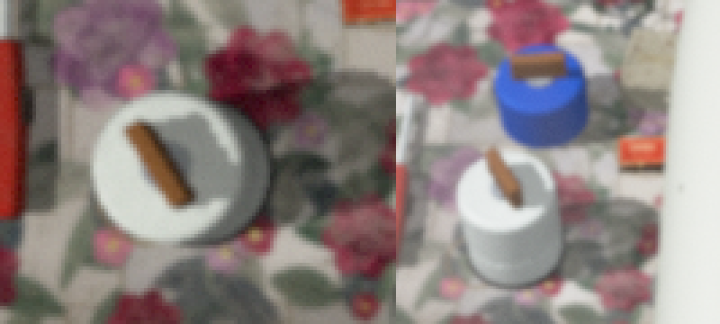

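```bash
python3 - <<'E'
from workcell import bot
from h import *
c=dict(np.load("top0.npz"))
p=onplane(c,[(170+283/6-.5+.08,235+190/6-.5+.08),(170+283/6,235+180/6-.5),(170+283/6,235+200/6-.5)],.060);print(np.degrees(np.arctan2(p[:,1]-.2464,p[:,0]-.4652)),p.round(4))
o=st(bot);shift(o,(.4662,.2475,.3973),-148);shift(o,(.4662,.2475,.286),-148)
E
```

```text
[-88.36824087 -82.59304012 -93.74556726] [[0.4663 0.2067 0.06  ]
 [0.4705 0.2057 0.06  ]
 [0.4625 0.2056 0.06  ]]
t 19.3 p [ 0.3465 -0.0022  0.3946] rpy [-1.8000e+02  4.0000e-02 -1.5383e+02] F [ 1.  -0.3 -0.3] T [ 0.02 -0.01 -0.07] op 0.05 q [ -0.4 -22.9 -15.4  97.5   0.  -26.5]
dx -0.2175 dy 0.1713 dz -0.0027 roll -0.1017
dx -0.2175 dy 0.1713 dz 0.1086 roll -0.1017
```

In the image the notch middle is at -88.4°, so the stop should be at -146.4°. The bar reads -147.4°, the cover top is level and its height matches closed, so I'll hand in.

```bash
python3 - <<'E'
from workcell import bot
print(bot.job_done())
E
```

```text
the job is handed in; nothing more can be done
None
```

I stood the inner canister in the base, set the white cover over it and turned it clockwise into the notches and on to the stop. I then released it, moved the arm clear and handed in at about 19 s. No verdict was reported.

**Height and level:** the last picture puts the cover's top at 104.4 mm. That agrees with the closed height of 105.5 mm, because the camera read the cover about 1 mm low on the worktop too. The top is level to within 0.02°.

**Stop:** the bar points to -147.4°, where about -146.4° was expected from the notch position I saw. The torque rose to 1.9 N m at constant height. In the final push it fell to 1.5 N m as the fingers slipped on the bar, which fits the cover being against the stop.

**What went less smoothly:**
- The cover first caught on the neck's edge, with 17.6 N vertically at the wrist, and needed a nudge of about 2 mm to slip over.
- The press while turning was mostly 3 to 7 N.

**Not checked:** I did not measure whether the other things on the worktop had moved. I kept clear of them throughout.

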